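# Close the saw's filter box and torque its ratchet knob

## Task

Close up the dust filter box on the bench: press the knee of the folding stay on its side to break it, then lower the lid gently until it is fully shut. Then turn the black T-bar ratchet knob on the lid clockwise until the screw is fully home and the knob slips with at least one click, but no more than five clicks, and let go of it. Leave the other things on the bench alone.

Things in the scene. Friction and masses are not known exactly. Their poses are not given: they have to be found in the camera images.
- housing: Grey sheet-metal filter box, fixed to the bench, 180 mm (its x) by 260 mm (its y) by 140 mm high, open-topped under its lid, a white filter inside and a black pipe stub on its right (-y) side. Origin at the centre of its underside on the bench; z up, x from its front (robot) side to its hinge side. Its place and its yaw vary.
- lid_hinge (a point): Point on the lid's hinge line, which runs along the box's y axis, in the middle of the far rim: 90 mm along the box's +x and 140 mm above the bench. It carries the lid's axes: y along the hinge, -x from the hinge to the lid's front edge, z out of the lid's outer face. Lid: grey plate 10 mm thick, its underside on the hinge line, its front edge 180 mm from the hinge, 260 mm wide.
- lid_front (a point): Middle of the lid's free front edge, on the outer face: 180 mm from the hinge line. With the lid fully shut it is 150 mm above the bench.
- lid (a joint): Lid angle in rad: 0 fully shut, 1.40 as it starts (nearly upright, propped by the stay). The hinge is stiff (0.6 N m of friction) so the lid stays where it is left; it takes 2 to 6 N near the front edge to push it down, from behind or from above, anywhere on the outer face or edge.
- knee_boss (a point): Centre of the knee of the steel folding stay on the left (+y) side of the box: a black rubber-covered cross pin, radius 13 mm, 36 mm long along the box's y axis, centre about 155 mm to the left of the box's middle plane. As it starts it is 189 mm above the bench and level with the box's centre along x, clear of the lid.
- stay_foot (a point): Lower pivot of the stay on the box's left side, 65 mm in front of the box's centre, 130 mm above the bench. The knee swings about it at 87 mm; an upper link of 98 mm joins the knee to the lid's left edge.
- knee (a joint): Knee angle of the stay in rad: 0 locked, a little past straight (the lid cannot be lowered); 0.08 straight; above 0.3 broken, and the stay folds on as the lid is lowered. A few N on the pin, downwards and towards the hinge side (about 45 degrees), break it; 15 to 25 mm of travel is enough and draws the lid down some 0.1 rad. Pushed much further, the lid comes down on to the hand.
- knob_grip (a point): Point on the knob's axis, half-way up its grip bar. The knob is a black T-bar: a bar 76 mm long (point's x), 18 mm thick (point's y), 44 mm tall (point's z, out of the lid), standing on a 26 mm radius disc; with the lid shut the bar reaches from 172 to 216 mm above the bench and this point is at 194 mm. It sits on the lid's middle line, 140 mm from the hinge.
- screw (a joint): Turn of the captive screw in rad, clockwise seen from above the shut lid: 3.0 is fully home (a hard stop), starts between 0.7 and 2.1. A steel disc of 32 mm radius with a pointer tab, seen under the knob, turns with it. It turns easily (0.05 N m) and stays where it is left; turned back, it unscrews.
- knob (a joint): Slip of the knob against the screw in rad, clockwise positive, 0 at the start. Below 0.2 N m the knob carries the screw with it and this stays unchanged; once the screw is home the knob slips, at a steady 0.2 N m, and this grows. One click is 0.35 rad (20 degrees); five clicks are 1.75. Turning the knob back unscrews the screw.
- offcut: Bystander: aluminium rectangular tube offcut, 150 x 40 x 25 mm, lying in front of the box. Origin under its centre.
- tape_roll: Bystander: pale tape roll, 110 mm across, 48 mm high, to the right of the box. Origin under its centre.
- hammer: Bystander: hammer lying to the left of the box. Its origin is on its underside, along its length.
- screw_jar: Bystander: glass jar, 72 mm across and 85 mm high, behind the box. Origin under its centre.

How it is judged:
By the outcome, as a careful person would: the job done as asked, in the order asked, and still so for the second after the job is handed in, with the robot touching nothing.
It also fails if it takes over 72 s, if anything falls off the work surface, if the arm or the gripper's body presses on something with over 40 N, if the wrist force passes 120 N, or if a joint passes its speed limit or range.

## Robot

A 6-joint arm with a two-finger parallel gripper is mounted at the origin on the work surface. World frame = base frame: x ahead of the robot, y to its left, z up, the work surface at z = 0. Lengths are in mm, angles in rad, forces in N, time in s.
With the tool pointing down it reaches from about 400 to 925 mm from the base axis. Payload 12.5 kg.
Tool frame: the origin (TCP) lies on the centre line of the jaws, within the pads' length; the fingertips stand 17 mm ahead of it and the grasp point (between the pads) lies 2 mm behind it; z points along the fingers, y is the direction in which the jaws open and shut (so a half turn about z gives the same grasp; the last joint's range is limited). The gripper opens to 95 mm and grips with 3 to 60 N. Pads are 20 mm wide; open, the fingers measure 119 mm over their backs; the gripper's body (75 mm by 180 mm) begins 59 mm behind the grasp point.
Start: joints at [-1.383, 0.491, 1.559, -0, 1.092, -0.106], TCP at [181.017, -598.229, 231.661] pointing down, gripper open.
Joint ranges: [-3.1, 3.1], [-0.84, 2.19], [0.05, 2.79], [-1.13, 4.28], [0.06, 2.93], [-2.69, 2.69]. Speed limits (rad/s): [2.22, 2.22, 2.79, 3.14, 3.14, 3.14].

## Interface

Orientations are given as [roll, pitch, yaw] about the fixed x, y, z axes, in that order (R = Rz(yaw) Ry(pitch) Rx(roll)).
In Python, from cell import readout, optics, finish_job gives the robot as it stands. The module is installed in compiled form; this text tells all that it offers.
- The arm moves only by the tool move_arm, never from a script. Its argument "motion" is a list of rows, each an object with "slide": the shift along the tool's x, y, z in mm, a list of three; "turn": the turn about the tool's z in degrees. A call has 1 to 8 rows; each row is the pose to reach, as a shift and turn from the pose measured when the call began, along the tool's axes at that moment; what a row does not reach only later rows make up. A row lasts 1/12 s, in which the tool goes at most 41.7 mm and 7.16 degrees, less where a joint would pass 70% of its speed; a pose out of reach is approached as far as the arm can. A call with a gripper value outside its range is refused whole. "hand" is the finger opening in mm, from 0 to 95.1, set as the call begins (left out, the last holds). The fingers move at their own pace and stop on an object; "newtons" is the grip in N (left out, the last holds). Time passes only in rows, so rows that repeat a pose let the fingers close. It gives the time, the measured TCP pose, the force and the opening at its end, in the units of the state.
- readout.sense(): the state, without advancing time (a new reading comes with each control period).
- optics.capture(name): name is "scene" or "top" or "wrist"; returns the picture (480x640x3 uint8, red, green, blue); there is no depth.
- optics.get_calibration(name): a dict with "fx", "fy", "cx", "cy" (pixels), "rvec" (rotation vector, rad) and "tvec" (3), from world to camera coordinates, as OpenCV has them; the wrist camera has in their place "hand_eye" (4x4, takes a point from camera to tool coordinates, whose origin is the TCP and whose axes are the flange's). Camera axes: x right, y down, z forward; pixel columns grow to the right and rows downward; lengths in mm; the calibration is good to about 2 mm. A picture is of the moment at which its call begins: read the wrist's pose just before it. get_calibration takes no time and is no camera call.
- finish_job(): hands the job in, once; it reports no verdict.
The state is a dict: "time_s": time; "joint_positions": joint angles; "dq": joint speeds; "effort": joint torques, N m; "tcp_pos": TCP position; "tcp_rot": TCP orientation; "ft_force": force on the tool from outside, world axes, zero at the start; "wrist_torque": the same for the moment, N m; "width": opening from 0.0 (shut) to 1.0 (fully open).
Only numpy, scipy, OpenCV 4.12 (cv2) and the standard library are available. Lean on these libraries where they do the work, as an engineer would, in place of code of your own. Each camera call takes 0.05 s, during which the arm holds its last target. There are 200 camera calls.

## Working session

There is one attempt and no reset: what is moved stays moved. The work goes in short steps, Python scripts to look and compute and a tool call to move; the robot and the scene stay as the last step left them, time stands still between calls to the robot, and variables do not carry over. Pictures are saved under pics/ and viewed, about 8 in all and at most 12, crops included, and the job is handed in when it is done.

Besides the shell and the picture viewer there is one more tool, called after "Emit:" by a JSON object that holds its "op" and its "data". move_arm: Moves the arm, as the interface text tells. Its arguments: {"type":"object","properties":{"motion":{"type":"array","items":{"type":"object","properties":{"slide":{"type":"array","items":{"type":"number"}},"turn":{"type":"number"}}}},"hand":{"type":"number"},"newtons":{"type":"number"}},"required":["motion"]}

```bash
mkdir -p pics
python3 - <<'E'
from cell import readout, optics
import cv2
print(readout.sense())
for n in ("scene","top"):
    cv2.imwrite(f"pics/{n}0.png",optics.capture(n)[:,:,::-1]); print(n,optics.get_calibration(n))
print(optics.get_calibration("wrist"))
E
```

```text
{'time_s': 0.0, 'joint_positions': array([-1.38258277e+00,  4.91556866e-01,  1.55946168e+00,  1.72547091e-05,
        1.09168704e+00, -1.05595573e-01]), 'dq': array([-2.64771242e-04, -5.98963683e-04, -1.50723682e-04,  1.44812928e-04,
        1.35258046e-03, -6.51932455e-05]), 'effort': array([ 3.31413859e-03, -6.12633419e+01, -2.58174831e+01,  6.93376316e-02,
        4.83759586e-02, -1.19252545e-04]), 'tcp_pos': array([ 180.98549289, -597.98411193,  231.05919625]), 'tcp_rot': array([-3.14048753e+00, -1.32521074e-04,  2.93801091e-01]), 'ft_force': array([ 0.14022764,  0.24993152, -0.60346279]), 'wrist_torque': array([-0.00931967, -0.01581588, -0.0099088 ]), 'width': 1.0001025185402024}
scene {'fx': 439.90564192089886, 'fy': 439.90564192089886, 'cx': 322.793534564267, 'cy': 238.9390983276722, 'rvec': array([ 1.26733225,  2.43451821, -0.80506339]), 'tvec': array([ 315.73979633, -269.3664226 , 1320.01065678])}
top {'fx': 527.1325581606263, 'fy': 527.1325581606263, 'cx': 306.42076933661417, 'cy': 240.06924936461795, 'rvec': array([ 2.11669638, -2.15299597,  0.21039446]), 'tvec': array([  19.5816026 ,  606.19939561, 1331.84835018])}
{'fx': 407.78594758931933, 'fy': 407.78594758931933, 'cx': 309.57089000489816, 'cy': 243.81037472499634, 'hand_eye': array([[ 4.53957222e-04, -9.55202609e-01, -2.95952310e-01,
         8.37850582e+01],
       [ 9.99999855e-01,  5.19078038e-04, -1.41467186e-04,
        -4.84598841e-01],
       [ 2.88752170e-04, -2.95952203e-01,  9.55202706e-01,
        -1.53077556e+02],
       [ 0.00000000e+00,  0.00000000e+00,  0.00000000e+00,
         1.00000000e+00]])}
```

View pics/scene0.png

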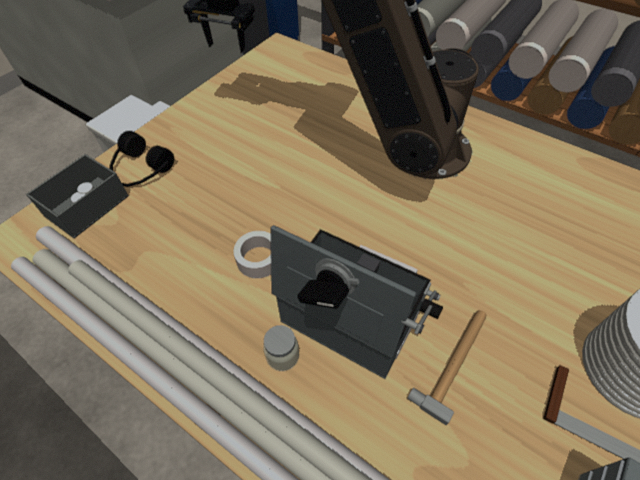

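View pics/top0.png

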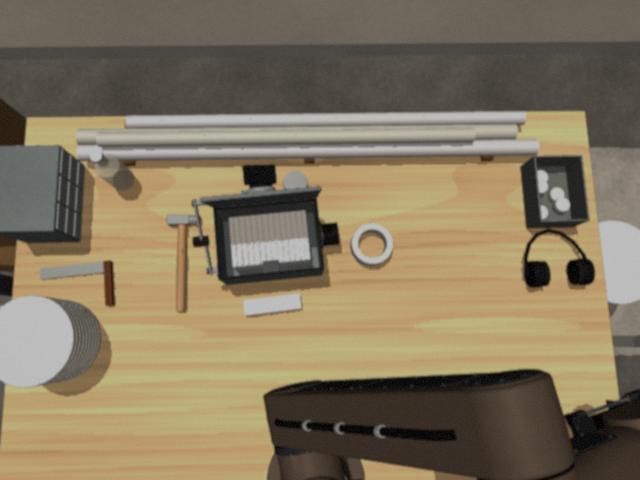

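The scene view shows the box with its lid up at about (350,300), and the knee pin at (432,311). In the top view, the box front rim runs from about (219,283) to (324,275) and the knee boss is at (201,241). Next I'll crop in for sharper pixels.

```bash
cat > h.py <<'E'
import numpy as np, cv2
from cell import readout, optics
from scipy.spatial.transform import Rotation as R
def cam(n):
    c=optics.get_calibration(n)
    K=np.array([[c['fx'],0,c['cx']],[0,c['fy'],c['cy']],[0,0,1]])
    if n=='wrist':
        s=readout.sense(); T=np.eye(4);T[:3,:3]=R.from_euler('xyz',s['tcp_rot']).as_matrix();T[:3,3]=s['tcp_pos']
        M=np.linalg.inv(T@c['hand_eye']); return K,M[:3,:3],M[:3,3]
    return K,cv2.Rodrigues(c['rvec'])[0],c['tvec']
def ray(C,uv):
    K,r,t=C; d=r.T@np.linalg.inv(K)@[uv[0],uv[1],1]; return -r.T@t,d/np.linalg.norm(d)
def onz(C,uv,z):
    o,d=ray(C,uv); return o+d*(z-o[2])/d[2]
def tri(C1,u1,C2,u2):
    o1,d1=ray(C1,u1);o2,d2=ray(C2,u2)
    a=np.linalg.lstsq(np.c_[d1,-d2],o2-o1,rcond=None)[0]
    p,q=o1+a[0]*d1,o2+a[1]*d2; return (p+q)/2,np.linalg.norm(p-q)
def proj(C,p):
    K,r,t=C; q=K@(r@np.asarray(p,float)+t); return q[:2]/q[2]
E
python3 - <<'E'
import cv2,numpy as np
from h import *
a=cv2.imread('pics/top0.png')[170:320,170:350]; b=cv2.imread('pics/scene0.png')[215:385,260:460]
a=cv2.resize(a,None,fx=4,fy=4,interpolation=2)[:600,:]; 
cv2.imwrite('pics/topc.png',a)
T=cam('top');S=cam('scene')
print(onz(T,(219,283),140),onz(T,(324,275),140),onz(T,(201,241),189))
print(tri(T,(201,241),S,(432,311)))
E
```

```text
[488.52279416 224.62629717 140.        ] [503.74970371 -30.3879839  140.        ] [583.68380948 260.87524403 189.        ]
(array([583.77956747, 265.38440259, 182.69248693]), np.float64(6.975073765755236))
```

View pics/topc.png

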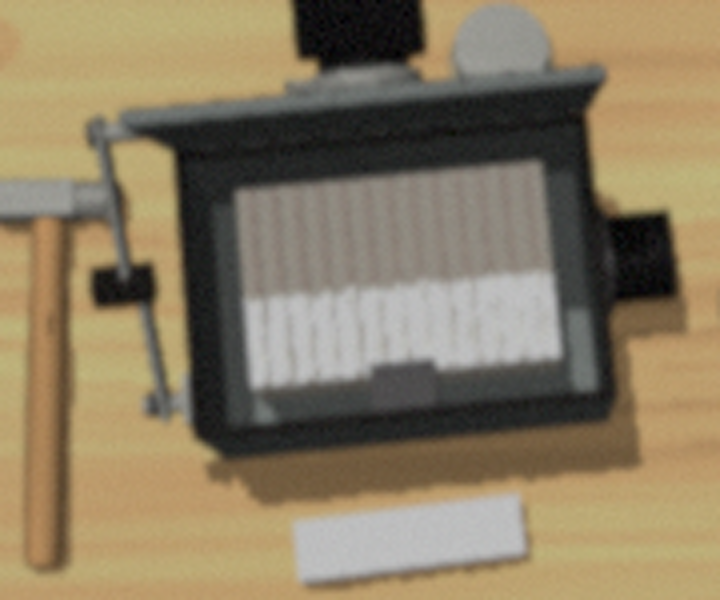

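The crop shows the boss centre at (123,284), i.e. full-frame (200.8,241). The lid's top edge runs from (122,115) to (605,72), and the front-bottom edge from (225,457) to (612,415). I'll fit the pose from these and check it by projecting the box's corners.

Run:
```python
from h import *
T=cam('top');S=cam('scene')
f=lambda u,v:(170+u/4,170+v/4)
print('cam',-T[1].T@T[2])
def yw(a,b,z):
    p,q=onz(T,a,z),onz(T,b,z); d=p-q; return np.degrees(np.arctan2(-d[0],d[1])),np.linalg.norm(d),p,q
print(yw(f(120,115),f(605,70),317)); print(yw(f(225,457),f(612,415),0)); print(yw(f(192,432),f(612,402),140))
boss=onz(T,f(123,284),189)
for yd in (4,5.5,):
    y=np.radians(yd); Rz=R.from_euler('z',y).as_matrix(); c=boss-Rz@[0,155,0]; c[2]=0
    th=1.4
    L=lambda x,yy,z: np.array([90,yy,140])+R.from_euler('y',th).as_matrix()@np.array([x,yy*0,z])
    P={'rimFL':[-90,130,140],'rimFR':[-90,-130,140],'botFL':[-90,130,0],'botFR':[-90,-130,0],'rimBL':[90,130,140],'lidL':L(-180,130,0),'lidR':L(-180,-130,0),'lidLo':L(-180,130,10),'lidRo':L(-180,-130,10),'foot':[-65,155,130],'knob':L(-140,0,54),'boss':[0,155,189]}
    print(yd,c)
    for k,v in P.items():
        w=c+Rz@np.array(v); a=proj(T,w); print(k,np.round(w),np.round((a-170)*4),np.round(proj(S,w)))
```

```text
cam [ 358.89127655   34.64518765 1418.33632714]
(np.float64(4.675805225624016), np.float64(261.9855654863047), array([652.54427038, 241.05438905, 317.        ]), array([673.90071613, -20.05926196, 317.        ]))
(np.float64(5.263100099410534), np.float64(261.94907877781435), array([499.02567358, 225.9580924 ,   0.        ]), array([523.05407842, -34.88660399,   0.        ]))
(np.float64(3.159030209013625), np.float64(255.78672765066943), array([500.72184623, 227.18339935, 140.        ]), array([514.8176256 , -28.21464106, 140.        ]))
4 [594.50526789 106.84161801   0.        ]
rimFL [496. 230. 140.] [187. 440.] [430. 279.]
rimFR [514. -29. 140.] [614. 404.] [321. 227.]
botFL [496. 230.   0.] [219. 462.] [419. 311.]
botFR [514. -29.   0.] [604. 429.] [321. 262.]
rimBL [675. 243. 140.] [170. 153.] [391. 352.]
lidL [645. 241. 317.] [120. 129.] [414. 291.]
lidR [663. -19. 317.] [603.  90.] [274. 223.]
lidLo [655. 241. 319.] [119. 110.] [411. 295.]
lidRo [673. -18. 319.] [601.  71.] [270. 226.]
foot [519. 257. 130.] [146. 405.] [436. 297.]
knob [714. 115. 287.] [358.  19.] [321. 292.]
boss [584. 261. 189.] [123. 284.] [429. 308.]
5.5 [598.5491061  107.17763505   0.        ]
rimFL [497. 228. 140.] [191. 439.] [429. 279.]
rimFR [521. -31. 140.] [616. 391.] [318. 229.]
botFL [497. 228.   0.] [222. 461.] [418. 311.]
botFR [521. -31.   0.] [606. 417.] [319. 264.]
rimBL [676. 245. 140.] [166. 152.] [392. 353.]
lidL [645. 242. 317.] [117. 128.] [415. 292.]
lidR [670. -17. 317.] [599.  77.] [272. 226.]
lidLo [655. 243. 319.] [115. 110.] [412. 296.]
lidRo [680. -16. 319.] [597.  58.] [269. 229.]
foot [519. 255. 130.] [149. 405.] [435. 296.]
knob [717. 119. 287.] [352.  13.] [321. 295.]
boss [584. 261. 189.] [123. 284.] [429. 308.]
```

Both cues agree on box yaw of about 4.9°, centre about (598,106), with the predicted corners within 2–3 mm. Now I'll move up and towards the box.

Emit:
{"op": "move_arm", "data": {"motion": [{"slide": [30,-20,-40],"turn": -6},{"slide": [60,-40,-70],"turn": -12},{"slide": [90,-60,-100],"turn": -18},{"slide": [120,-80,-120],"turn": -24},{"slide": [155,-100,-135],"turn": -30},{"slide": [190,-122,-150],"turn": -36},{"slide": [220,-145,-160],"turn": -42},{"slide": [250,-165,-170],"turn": -48}], "hand": 95}}

```text
time_s: 0.77
tcp_pos: [362.5, -379.5, 397.1]
tcp_rot: [-3.141, -0.001, 1.136]
ft_force: [1.2, -0.9, -0.5]
width: 0.998
```

```bash
cat > go.py <<'E'
import sys
from h import *
Y=np.radians(4.9); C0=np.array([598,105.5,0]); RB=R.from_euler('z',Y).as_matrix()
def box(p): return C0+RB@np.asarray(p,float)
def st():
    s=readout.sense(); return s, s['tcp_pos'], R.from_euler('xyz',s['tcp_rot']).as_matrix()
def to(p,yaw=None):
    s,t,M=st(); d=M.T@(np.asarray(p)-t)
    tn=None if yaw is None else -((yaw-np.degrees(s['tcp_rot'][2])+180)%360-180)
    return np.round(d,1),tn
if __name__=='__main__':
    s,t,M=st()
    print('t',round(s['time_s'],2),'tcp',t.round(1),'box',(RB.T@(t-C0)).round(1),'rpy',np.degrees(s['tcp_rot']).round(1),'F',s['ft_force'].round(1),'Tq',s['wrist_torque'].round(3),'w',round(s['width']*95.1,1),'q',s['joint_positions'].round(2))
    a=[float(v) for v in sys.argv[1:]]
    for i in range(0,len(a)//3*3,3): print(a[i:i+3],*to(box(a[i:i+3]),94.9))
E
python3 go.py -56 169 400 -56 169 235
```

```text
t 0.77 tcp [ 362.5 -379.5  397.1] box [-276.1 -463.1  397.1] rpy [-180.    -0.    65.1] F [ 1.2 -0.9 -0.5] Tq [-0.061 -0.104  0.009] w 95.0 q [-0.93  0.21  1.54  0.    1.39 -0.5 ]
[-56.0, 169.0, 400.0] [ 657.9 -123.    -2.4] -29.78885015297783
[-56.0, 169.0, 235.0] [ 657.8 -123.   162.6] -29.78885015297783
```

Emit:
{"op": "move_arm", "data": {"motion": [{"slide": [40,-12,0],"turn": -5},{"slide": [80,-24,0],"turn": -10},{"slide": [120,-36,0],"turn": -15},{"slide": [160,-45,0],"turn": -20},{"slide": [200,-54,0],"turn": -25},{"slide": [240,-62,0],"turn": -30},{"slide": [280,-70,0],"turn": -30},{"slide": [320,-78,0],"turn": -30}]}}

```text
time_s: 1.43
tcp_pos: [426.2, -54.3, 397.4]
tcp_rot: [3.141, -0.001, 1.66]
ft_force: [0.4, -0.2, 0.4]
width: 0.998
```

```bash
python3 go.py -56 169 400
```

```text
t 1.43 tcp [426.2 -54.3 397.4] box [-184.8 -144.6  397.4] rpy [180.   -0.   95.1] F [ 0.4 -0.2  0.4] Tq [-0.065 -0.134 -0.027] w 94.9 q [-0.28  0.06  1.73  0.    1.35 -0.37]
[-56.0, 169.0, 400.0] [313.1 130.1  -2.4] 0.23185129199976018
```

Emit:
{"op": "move_arm", "data": {"motion": [{"slide": [39,6,0]},{"slide": [78,16,0]},{"slide": [117,28,0]},{"slide": [156,42,0]},{"slide": [195,60,0]},{"slide": [234,80,0]},{"slide": [272,96,0]},{"slide": [300,112,0]}]}}

```text
validation failed for argument at $.mo...
```

```bash
python3 go.py -56 169 400 -56 169 240
python3 - <<'E'
from go import *
I=optics.capture('wrist')
cv2.imwrite('pics/w1.png',I[:,:,::-1]); W=cam('wrist')
for n,p in dict(boss=[0,155,189],foot=[-65,155,130],rimFL=[-90,130,140],hingeL=[90,130,140]).items(): print(n,proj(W,box(p)).round())
E
```

```text
t 1.43 tcp [426.2 -54.3 397.4] box [-184.8 -144.6  397.4] rpy [180.   -0.   95.1] F [ 0.4 -0.2  0.4] Tq [-0.065 -0.134 -0.027] w 94.9 q [-0.28  0.06  1.73  0.    1.35 -0.37]
[-56.0, 169.0, 400.0] [313.1 130.1  -2.4] 0.23185129199976018
[-56.0, 169.0, 240.0] [312.9 130.1 157.6] 0.23185129199976018
boss [ 576. -193.]
foot [ 454. -142.]
rimFL [ 425. -113.]
hingeL [ 641. -111.]
```

View pics/w1.png

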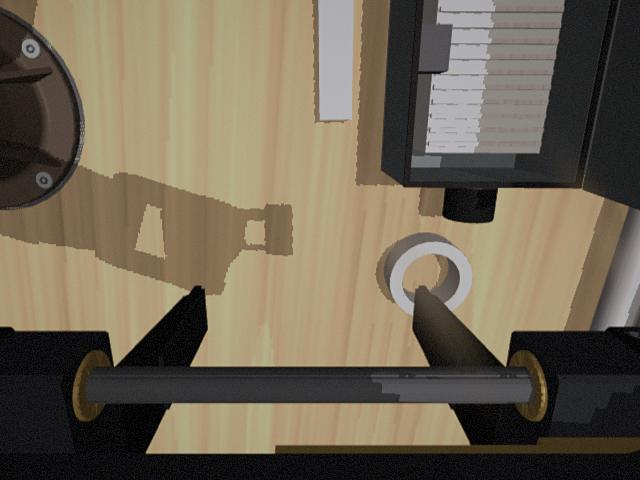

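The move was refused, probably because the rows had no turn, so this view was taken from the old place. It shows the box's right side, with the front-right rim corner at about (384,178) and the tape roll at (430,275). I'll send it again with turns.

Emit:
{"op": "move_arm", "data": {"motion": [{"slide": [39,6,0],"turn": 0},{"slide": [78,16,0],"turn": 0},{"slide": [117,28,0],"turn": 0},{"slide": [155,42,0],"turn": 0},{"slide": [192,60,0],"turn": 0},{"slide": [229,78,0],"turn": 0},{"slide": [266,96,0],"turn": 0},{"slide": [300,115,0],"turn": 0}]}}

```text
time_s: 2.15
tcp_pos: [513.8, 263.0, 398.3]
tcp_rot: [3.141, -0.003, 1.664]
ft_force: [1.7, -1.7, 0.2]
width: 1.002
```

```bash
python3 go.py -56 169 400 -56 169 240
python3 - <<'E'
from go import *
I=optics.capture('wrist')
cv2.imwrite('pics/w1.png',I[:,:,::-1]); W=cam('wrist')
for n,p in dict(boss=[0,155,189],foot=[-65,155,130],rimFL=[-90,130,140],hingeL=[90,130,140]).items(): print(n,proj(W,box(p)).round())
E
```

```text
t 2.15 tcp [513.8 263.  398.3] box [-70.5 164.1 398.3] rpy [180.   -0.2  95.4] F [ 1.7 -1.7  0.2] Tq [-0.06  -0.098  0.006] w 95.3 q [0.36 0.3  1.42 0.   1.42 0.26]
[-56.0, 169.0, 400.0] [ 4.8 14.5 -1.7] 0.46322616283572415
[-56.0, 169.0, 240.0] [  4.3  14.4 158.3] 0.46322616283572415
boss [384. 231.]
foot [313. 216.]
rimFL [289. 241.]
hingeL [460. 243.]
```

View pics/w1.png

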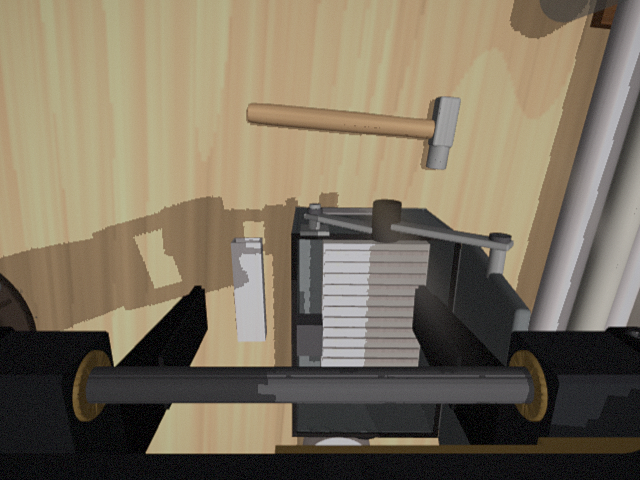

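The boss is at about (387,222), against a prediction of (384,231). The front-left rim corner is at (292,237), against (289,241). I'll re-measure now that the arm has settled.

Run:
```python
from go import *
I=optics.capture('wrist').astype(int); W=cam('wrist')
g=I.max(2); m=((g<75)).astype(np.uint8)
sub=I[195:250:4,387]; print(sub.tolist()); print(I[222,360:415:3].tolist())
bo=lambda uv,z:(RB.T@(onz(W,uv,z)-C0)).round(1)
print(bo((387,222),189),bo((292,237),140),bo((315,208),135),bo((387,203),189),bo((387,242),189))
W2=cam('top');o,d=ray(W2,(200.75,241))
print(tri(W,(387,222),W2,(200.75,241)))
```

```text
[[187, 170, 134], [186, 167, 133], [190, 172, 134], [68, 60, 45], [76, 67, 59], [76, 68, 59], [79, 70, 58], [72, 65, 53], [76, 73, 60], [80, 73, 66], [76, 71, 64], [70, 61, 57], [72, 66, 61], [74, 68, 65]]
[[51, 53, 49], [55, 52, 50], [68, 62, 61], [55, 51, 47], [58, 50, 43], [68, 59, 48], [71, 65, 56], [75, 67, 59], [77, 68, 59], [82, 75, 66], [77, 70, 62], [76, 70, 59], [70, 62, 56], [75, 71, 61], [73, 68, 60], [69, 65, 60], [68, 70, 64], [60, 56, 54], [66, 67, 65]]
[  0.5 160.8 189. ] [-88.2 131.5 140. ] [-64.5 161.6 135. ] [ -0.7 178.3 189. ] [  1.7 141.8 189. ]
(array([586.23177118, 263.40714356, 178.88401597]), np.float64(1.3595175441764462))
```

Emit:
{"op": "move_arm", "data": {"motion": [{"slide": [6,14,25],"turn": 0.5},{"slide": [6,14,60],"turn": 0.5},{"slide": [6,14,98],"turn": 0.5},{"slide": [6,14,130],"turn": 0.5},{"slide": [6,14,152],"turn": 0.5},{"slide": [6,14,162],"turn": 0.5},{"slide": [6,14,165],"turn": 0.5},{"slide": [6,14,165],"turn": 0.5}]}}

```text
time_s: 2.92
tcp_pos: [528.1, 272.1, 232.0]
tcp_rot: [-3.14, -0.003, 1.658]
ft_force: [0.7, -0.4, 1.0]
width: 1.004
```

```bash
python3 go.py -56 170 219
```

```text
t 2.92 tcp [528.1 272.1 232. ] box [-55.4 171.9 232. ] rpy [-179.9   -0.2   95. ] F [ 0.7 -0.4  1. ] Tq [-0.008 -0.13   0.005] w 95.5 q [0.36 0.45 1.64 0.   1.06 0.27]
[-56.0, 170.0, 219.0] [-2.  -0.6 13. ] 0.10767485688842271
```

Emit:
{"op": "move_arm", "data": {"motion": [{"slide": [-1,-1,4],"turn": 0},{"slide": [-1,-1,7],"turn": 0},{"slide": [-1,-1,10],"turn": 0},{"slide": [-1,-1,12],"turn": 0},{"slide": [-1,-1,14],"turn": 0},{"slide": [-1,0,16],"turn": 0},{"slide": [-1,0,16],"turn": 0}]}}

```text
time_s: 3.5
tcp_pos: [528.4, 271.2, 215.8]
tcp_rot: [-3.141, -0.003, 1.658]
ft_force: [-0.8, 0.1, 0.5]
width: 0.998
```

```bash
python3 go.py
```

```text
t 3.5 tcp [528.4 271.2 215.8] box [-55.2 171.  215.8] rpy [-179.9   -0.2   95. ] F [-0.8  0.1  0.5] Tq [-0.028 -0.151  0.025] w 94.9 q [0.36 0.46 1.66 0.   1.02 0.27]
```

Emit:
{"op": "move_arm", "data": {"motion": [{"slide": [0,0,2],"turn": 0},{"slide": [0,1,4],"turn": 0},{"slide": [0,2,6],"turn": 0},{"slide": [0,3,8],"turn": 0},{"slide": [0,3,8],"turn": 0}]}}

```text
time_s: 3.92
tcp_pos: [531.4, 271.4, 207.4]
tcp_rot: [-3.14, -0.003, 1.658]
ft_force: [-0.2, 1.1, 0.5]
width: 1.0
```

```bash
python3 go.py
python3 - <<'E'
from go import *
T=optics.capture('top');S=optics.capture('scene');W=optics.capture('wrist')
c=lambda I,u,v,w,h,f:cv2.resize(I[v:v+h,u:u+w,::-1],None,fx=f,fy=f,interpolation=2)
cv2.imwrite('pics/m2.png',np.vstack([np.hstack([c(S,380,230,100,100,4),c(T,160,190,100,100,4)]),c(W,200,150,320,80,2.5)]))
E
```

```text
t 3.92 tcp [531.4 271.4 207.4] box [-52.1 171.  207.4] rpy [-179.9   -0.2   95. ] F [-0.2  1.1  0.5] Tq [-0.004 -0.154  0.023] w 95.1 q [0.36 0.48 1.66 0.   1.01 0.27]
```

View pics/m2.png

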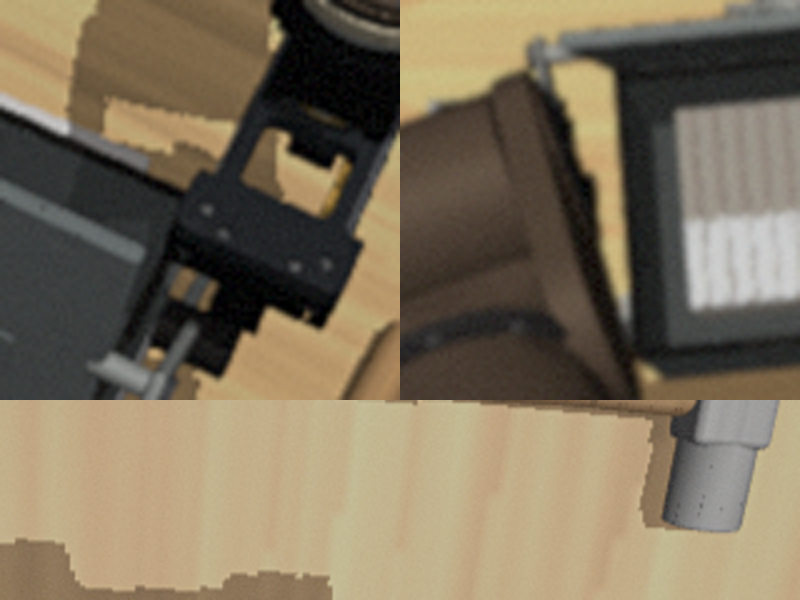

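Run:
```python
from go import *
S=cam('scene'); W=cam('wrist'); s,t,M=st()
for p in ([10,47.5,17],[-10,47.5,17],[10,59.5,17],[-10,59.5,17],[10,47.5,-20]):
    w=t+M@np.array(p,float); print(p,'wrist',proj(W,w).round(),'scenecrop',((proj(S,w)-[380,230])*4).round())
for p in ([0,137,189],[0,155,189],[0,173,189],[0,173,202],[-13,173,189],[13,173,189],[-65,155,130]): print(p,((proj(S,box(p))-[380,230])*4).round())
```

```text
[10, 47.5, 17] wrist [415. 290.] scenecrop [250. 328.]
[-10, 47.5, 17] wrist [412. 329.] scenecrop [208. 308.]
[10, 59.5, 17] wrist [442. 290.] scenecrop [241. 349.]
[-10, 59.5, 17] wrist [437. 329.] scenecrop [198. 328.]
[10, 47.5, -20] wrist [440. 330.] scenecrop [268. 288.]
[0, 137, 189] [154. 294.]
[0, 155, 189] [191. 311.]
[0, 173, 189] [228. 329.]
[0, 173, 202] [234. 316.]
[-13, 173, 189] [239. 307.]
[13, 173, 189] [218. 352.]
[-65, 155, 130] [219. 265.]
```

Run:
```python
from go import *
S=optics.capture('scene')[:,:,::-1];S0=cv2.imread('pics/scene0.png')
c=lambda I:cv2.resize(I[270:345,390:455],None,fx=6,fy=6,interpolation=2)
cv2.imwrite('pics/m3.png',np.hstack([c(S0),c(S)]))
T=optics.capture('top')[:,:,::-1]; cv2.imwrite('pics/t3.png',T)
d=cv2.absdiff(cv2.imread('pics/top0.png'),T).max(2)[180:220,225:330]; print((d>40).sum(), d.mean())
```

```text
1 10.742380952380952
```

View pics/m3.png

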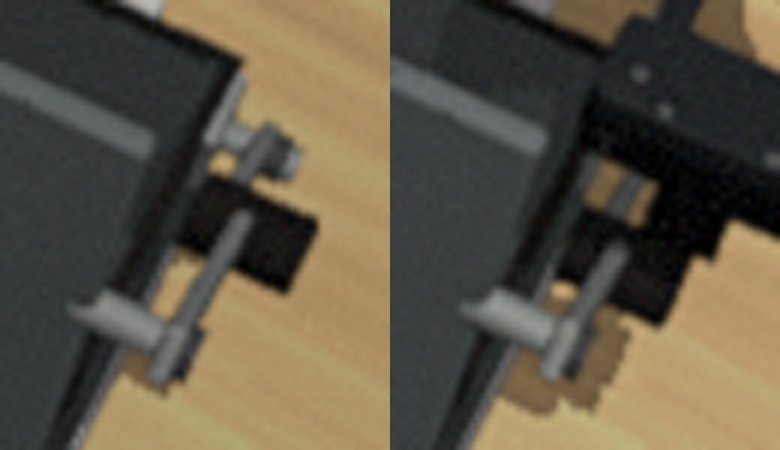

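The side-by-side shows the pin has moved about 13 mm down and towards the hinge, so the finger is on it. I'll continue along the arc.

Emit:
{"op": "move_arm", "data": {"motion": [{"slide": [0,1,2],"turn": 0},{"slide": [0,2,4],"turn": 0},{"slide": [0,3,6],"turn": 0},{"slide": [0,4,8],"turn": 0},{"slide": [0,4,8],"turn": 0}]}}

```text
time_s: 4.58
tcp_pos: [535.1, 271.8, 199.2]
tcp_rot: [-3.139, -0.003, 1.658]
ft_force: [-2.0, 0.2, -0.1]
width: 1.0
```

```bash
python3 go.py
python3 - <<'E'
from go import *
S=optics.capture('scene')[:,:,::-1];S0=cv2.imread('pics/scene0.png')
c=lambda I:cv2.resize(I[215:345,265:455],None,fx=4,fy=4,interpolation=2)
cv2.imwrite('pics/m4.png',c(S))
d=cv2.absdiff(cv2.imread('pics/top0.png'),optics.capture('top')[:,:,::-1]).max(2)[180:220,225:330]; print((d>40).sum(), d.mean())
E
```

```text
t 4.58 tcp [535.1 271.8 199.2] box [-48.5 171.  199.2] rpy [-179.9   -0.2   95. ] F [-2.   0.2 -0.1] Tq [ 0.035  0.156 -0.019] w 95.1 q [0.36 0.49 1.66 0.   0.99 0.27]
699 19.783333333333335
```

The top view now shows the lid has moved, and the stay's geometry gives a knee bend of about 0.5 rad, so it's broken. I'll lift off and close the fingers.

Emit:
{"op": "move_arm", "data": {"motion": [{"slide": [0,-1,-10],"turn": 0},{"slide": [0,-1,-35],"turn": 0},{"slide": [0,-1,-70],"turn": 0},{"slide": [0,-1,-105],"turn": 0},{"slide": [0,-1,-140],"turn": 0},{"slide": [0,-1,-170],"turn": 0},{"slide": [0,-1,-195],"turn": 0},{"slide": [0,-1,-205],"turn": 0}], "hand": 0, "newtons": 20}}

```text
time_s: 5.35
tcp_pos: [534.8, 271.2, 409.1]
tcp_rot: [3.137, -0.004, 1.658]
ft_force: [0.7, 0.8, 0.4]
width: 0.498
```

```bash
python3 go.py 90 95 405
python3 - <<'E'
from go import *
I=optics.capture('wrist')[:,:,::-1];W=cam('wrist');T=optics.capture('top')[:,:,::-1];C=cam('top')
c=lambda I:cv2.resize(I[190:320,220:550],None,fx=2.4,fy=2.4,interpolation=2)
cv2.imwrite('pics/w4.png',I)
E
```

```text
t 5.35 tcp [534.8 271.2 409.1] box [-48.8 170.5 409.1] rpy [179.8  -0.3  95. ] F [0.7 0.8 0.4] Tq [-0.021 -0.127 -0.002] w 47.4 q [0.36 0.33 1.35 0.   1.46 0.27]
[90.0, 95.0, 405.0] [-75.8 138.6   4.3] 0.11113073511057792
```

View pics/w4.png

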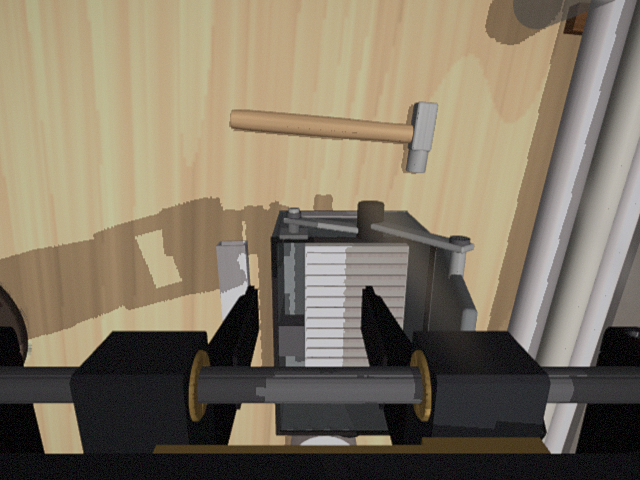

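The knee at (370,215) is visibly bent, with the links in a clear V, and the lid has dropped slightly: its link end is now at (460,243). Next I'll go over and behind the lid.

Emit:
{"op": "move_arm", "data": {"motion": [{"slide": [-8,18,-2],"turn": 0},{"slide": [-22,40,-2],"turn": 0},{"slide": [-36,66,0],"turn": 0},{"slide": [-50,92,0],"turn": 0},{"slide": [-64,118,0],"turn": 0},{"slide": [-74,138,0],"turn": 0},{"slide": [-76,144,0],"turn": 0},{"slide": [-76,144,0],"turn": 0}]}}

```text
time_s: 6.12
tcp_pos: [685.8, 207.2, 402.8]
tcp_rot: [-3.139, -0.003, 1.657]
ft_force: [-0.8, 0.3, -0.3]
width: 0.003
```

Emit:
{"op": "move_arm", "data": {"motion": [{"slide": [0,0,10],"turn": 0},{"slide": [0,0,28],"turn": 0},{"slide": [0,0,46],"turn": 0},{"slide": [0,0,64],"turn": 0},{"slide": [0,0,78],"turn": 0},{"slide": [0,0,86],"turn": 0},{"slide": [0,0,88],"turn": 0}]}}

```text
time_s: 6.7
tcp_pos: [684.2, 208.1, 312.8]
tcp_rot: [-3.136, -0.003, 1.658]
ft_force: [-0.0, 0.8, 0.6]
width: 0.009
```

```bash
python3 go.py
python3 - <<'E'
from go import *
s,t,M=st(); T=box
for th in (1.35,1.25,1.1,.95,.8,.65,.5,.35,.2,.1,.0):
    r=165; p=[90-r*np.cos(th)+10*np.sin(th)+12,95,140+r*np.sin(th)+10*np.cos(th)+17]
    print(th,np.round(p),M.T@(box(p)-t)//1)
E
```

```text
t 6.7 tcp [684.2 208.1 312.8] box [ 94.7  94.8 312.8] rpy [-179.7   -0.2   95. ] F [-0.   0.8  0.6] Tq [ 0.003 -0.15   0.008] w 0.8 q [0.2  0.57 1.19 0.   1.38 0.11]
1.35 [ 76.  95. 320.] [  0. -20.  -8.]
1.25 [ 59.  95. 317.] [  0. -36.  -4.]
1.1 [ 36.  95. 309.] [  0. -59.   4.]
0.95 [ 14.  95. 297.] [  0. -81.  16.]
0.8 [ -6.  95. 282.] [   0. -101.   31.]
0.65 [-23.  95. 265.] [   0. -118.   48.]
0.5 [-38.  95. 245.] [   0. -133.   68.]
0.35 [-50.  95. 223.] [   0. -144.   90.]
0.2 [-58.  95. 200.] [   0. -152.  114.]
0.1 [-61.  95. 183.] [  -1. -156.  130.]
0.0 [-63.  95. 167.] [  -1. -157.  146.]
```

Emit:
{"op": "move_arm", "data": {"motion": [{"slide": [0,-10,-2],"turn": 0},{"slide": [0,-20,-3],"turn": 0},{"slide": [0,-30,-3],"turn": 0},{"slide": [0,-40,-1],"turn": 0},{"slide": [0,-50,1],"turn": 0},{"slide": [0,-60,5],"turn": 0},{"slide": [0,-71,10],"turn": 0},{"slide": [0,-81,16],"turn": 0}]}}

```text
time_s: 7.37
tcp_pos: [603.2, 201.5, 298.9]
tcp_rot: [-3.14, -0.003, 1.658]
ft_force: [1.7, 0.7, 4.0]
width: 0.004
```

```bash
python3 go.py -6 95 282 -23 95 265 -38 95 245 -50 95 223 -58 95 200 -61 95 183 -63 95 167
```

```text
t 7.37 tcp [603.2 201.5 298.9] box [ 13.4  95.2 298.9] rpy [-179.9   -0.2   95. ] F [1.7 0.7 4. ] Tq [ 0.02  -0.362  0.032] w 0.4 q [0.22 0.45 1.44 0.   1.25 0.13]
[-6.0, 95.0, 282.0] [ -0.2 -19.4  16.9] 0.0994897694144754
[-23.0, 95.0, 265.0] [ -0.2 -36.4  33.9] 0.0994897694144754
[-38.0, 95.0, 245.0] [ -0.3 -51.3  53.9] 0.0994897694144754
[-50.0, 95.0, 223.0] [ -0.3 -63.3  75.9] 0.0994897694144754
[-58.0, 95.0, 200.0] [ -0.4 -71.3  98.9] 0.0994897694144754
[-61.0, 95.0, 183.0] [ -0.5 -74.3 115.9] 0.0994897694144754
[-63.0, 95.0, 167.0] [ -0.5 -76.2 131.9] 0.0994897694144754
```

Contact force is about 4 N, as expected. I'll keep following the arc.

Emit:
{"op": "move_arm", "data": {"motion": [{"slide": [0,-10,8],"turn": 0},{"slide": [0,-19,17],"turn": 0},{"slide": [0,-28,25],"turn": 0},{"slide": [0,-36,34],"turn": 0},{"slide": [0,-44,44],"turn": 0},{"slide": [0,-51,54],"turn": 0},{"slide": [0,-57,64],"turn": 0},{"slide": [0,-63,76],"turn": 0}]}}

```text
time_s: 8.03
tcp_pos: [539.9, 196.6, 223.9]
tcp_rot: [3.14, -0.004, 1.658]
ft_force: [0.6, -0.1, 2.2]
width: 0.008
```

```bash
python3 go.py -58 95 200 -61 95 183 -63 95 167
```

```text
t 8.03 tcp [539.9 196.6 223.9] box [-50.1  95.8 223.9] rpy [179.9  -0.2  95. ] F [ 0.6 -0.1  2.2] Tq [-0.058 -0.204  0.006] w 0.8 q [0.23 0.43 1.7  0.   1.02 0.14]
[-58.0, 95.0, 200.0] [-0.8 -8.  23.9] 0.12499165226500963
[-61.0, 95.0, 183.0] [ -0.9 -11.   40.9] 0.12499165226500963
[-63.0, 95.0, 167.0] [ -0.9 -13.   56.9] 0.12499165226500963
```

Emit:
{"op": "move_arm", "data": {"motion": [{"slide": [0,-3,9],"turn": 0},{"slide": [0,-6,18],"turn": 0},{"slide": [0,-8,26],"turn": 0},{"slide": [0,-10,34],"turn": 0},{"slide": [0,-11,41],"turn": 0},{"slide": [0,-12,47],"turn": 0},{"slide": [0,-13,51],"turn": 0},{"slide": [0,-13,53],"turn": 0}]}}

```text
time_s: 8.7
tcp_pos: [527.0, 195.7, 170.2]
tcp_rot: [3.141, -0.004, 1.659]
ft_force: [-1.3, 0.1, 1.1]
width: 0.006
```

Emit:
{"op": "move_arm", "data": {"motion": [{"slide": [0,0,1],"turn": 0},{"slide": [0,0,2],"turn": 0},{"slide": [0,0,3],"turn": 0},{"slide": [0,0,4],"turn": 0}]}}

```text
time_s: 9.03
tcp_pos: [527.1, 195.7, 167.1]
tcp_rot: [3.14, -0.004, 1.659]
ft_force: [-6.2, -2.2, 21.1]
width: 0.006
```

```bash
python3 go.py
```

```text
t 9.03 tcp [527.1 195.7 167.1] box [-62.9  95.9 167.1] rpy [179.9  -0.2  95. ] F [-6.2 -2.2 21.1] Tq [-0.367  1.097 -0.021] w 0.6 q [0.24 0.48 1.79 0.   0.87 0.15]
```

The lid stops hard at a tip height of 150.1 mm with 21 N, so it is shut. I'll back off and look at the knob.

Emit:
{"op": "move_arm", "data": {"motion": [{"slide": [0,0,-15],"turn": 0},{"slide": [0,0,-45],"turn": 0},{"slide": [0,2,-80],"turn": 0},{"slide": [-20,5,-110],"turn": 0},{"slide": [-50,8,-130],"turn": 0},{"slide": [-85,12,-145],"turn": 0},{"slide": [-120,13,-155],"turn": 0},{"slide": [-138,13,-158],"turn": 0}], "hand": 95}}

```text
time_s: 9.7
tcp_pos: [552.7, 55.8, 326.6]
tcp_rot: [3.137, -0.003, 1.657]
ft_force: [-0.7, -0.7, -0.9]
width: 0.509
```

Emit:
{"op": "move_arm", "data": {"motion": [{"slide": [0,0,0],"turn": 0},{"slide": [0,0,0],"turn": 0}]}}

```text
time_s: 9.87
tcp_pos: [552.9, 55.0, 327.0]
tcp_rot: [3.136, -0.003, 1.655]
ft_force: [0.2, -0.1, 0.5]
width: 0.647
```

```bash
python3 go.py
python3 - <<'E'
from go import *
W=cam('wrist'); I=optics.capture('wrist')[:,:,::-1]; cv2.imwrite('pics/w5.png',I)
for p in ([-50,0,216],[-50,0,150],[-90,0,150],[-12,0,216]): print(p,proj(W,box(p)).round())
E
```

```text
t 9.87 tcp [552.9  55.  327. ] box [-49.2 -46.5 327. ] rpy [179.7  -0.2  94.8] F [ 0.2 -0.1  0.5] Tq [ 0.018 -0.086 -0.024] w 61.5 q [-0.02  0.3   1.6   0.    1.23 -0.11]
[-50, 0, 216] [308. 180.]
[-50, 0, 150] [308. 168.]
[-90, 0, 150] [258. 168.]
[-12, 0, 216] [367. 179.]
```

View pics/w5.png

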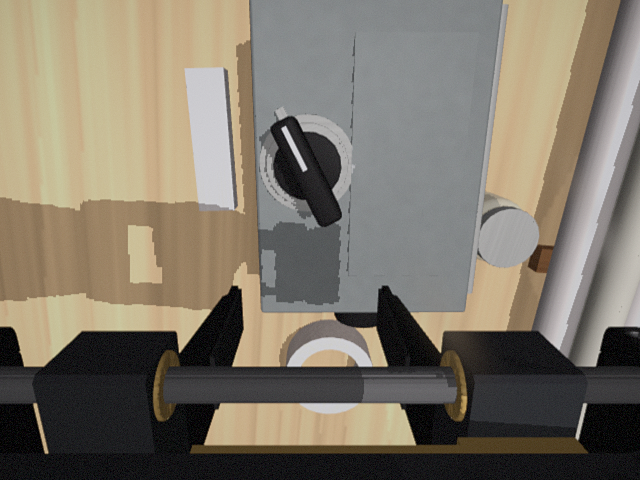

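The lid is flat and shut. The knob bar runs from about (285,121) to (330,222) with its centre near (307,171), and the tab is at (280,113). I'll get the bar's position and angle.

Run:
```python
from go import *
W=cam('wrist'); I=cv2.imread('pics/w5.png'); g=I.max(2)
sub=g[105:235,255:360]
for th in (25,30,35,42):
    m=(sub<th).astype(np.uint8); m=cv2.morphologyEx(m,cv2.MORPH_CLOSE,np.ones((5,5))); m=cv2.morphologyEx(m,cv2.MORPH_OPEN,np.ones((5,5)))
    c=max(cv2.findContours(m,0,2)[0],key=cv2.contourArea); r=cv2.minAreaRect(c); print(th,np.add(r[0],(255,105)),r[1],r[2])
p=onz(W,(285,121),216);q=onz(W,(330,222),216);d=p-q
print('len',np.linalg.norm(d),'ctr',(p+q)/2,'box',RB.T@((p+q)/2-C0),'dir',np.degrees(np.arctan2(d[1],d[0])))
# front rim edge of lid & sides
for uv,z in (((261,311),150),((470,300),150)): print(RB.T@(onz(W,uv,z)-C0))
```

```text
25 [290.0147934  174.53549957] (56.384620666503906, 18.07692527770996) 67.38013458251953
30 [293.20170593 177.36450195] (114.11528015136719, 29.429439544677734) 64.85520935058594
35 [301.36787415 174.20206451] (114.45069122314453, 47.79575729370117) 59.74356460571289
42 [306.25621033 171.14775085] (115.06298065185547, 59.26780700683594) 58.78159713745117
len 70.56075287446336 ctr [547.79690324 106.30259957 216.        ] box [-49.95106373   5.08786036 216.        ] dir 119.04995100297535
[ -92.07670542 -124.89400539  150.        ]
[  93.00646934 -114.38979821  150.        ]
```

Emit:
{"op": "move_arm", "data": {"motion": [{"slide": [15,0,10],"turn": -6},{"slide": [35,-1,20],"turn": -12},{"slide": [51,-1,35],"turn": -18},{"slide": [51,-1,50],"turn": -24},{"slide": [51,-1,65],"turn": -24},{"slide": [51,-1,75],"turn": -24},{"slide": [51,-1,80],"turn": -24},{"slide": [51,-1,80],"turn": -24}], "hand": 70}}

```text
time_s: 10.58
tcp_pos: [547.3, 107.6, 245.7]
tcp_rot: [3.137, -0.002, 2.075]
ft_force: [0.7, 0.8, 0.2]
width: 0.736
```

Run:
```python
from go import *
W=cam('wrist'); I=optics.capture('wrist')[:,:,::-1]; cv2.imwrite('pics/w6.png',I)
s,t,M=st(); print(t,np.degrees(s['tcp_rot']),s['joint_positions'].round(2))
u=np.array([np.cos(np.radians(119)),np.sin(np.radians(119)),0]);c=np.array([548,105.5,216])
print(proj(W,c),proj(W,c+38*u),proj(W,c-38*u))
```

```text
[547.61889866 107.40534923 246.59767062] [ 1.79697251e+02 -6.56282487e-02  1.18899688e+02] [ 0.07  0.38  1.71  0.    1.05 -0.43]
[308.3514392  302.32087694] [308.18911306 227.33383318] [308.49669604 369.42270112]
```

View pics/w6.png

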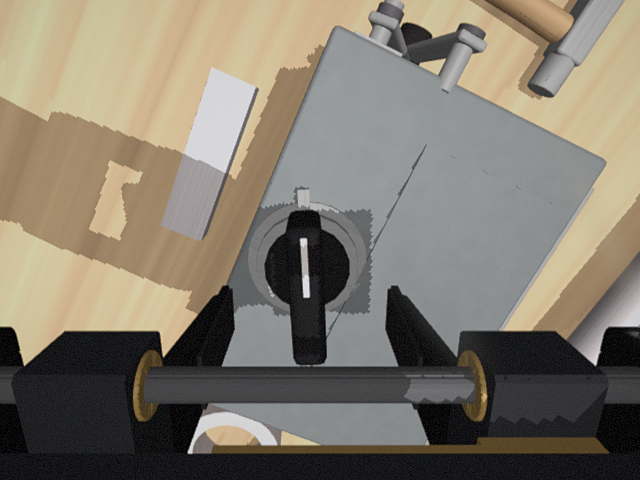

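Run:
```python
from go import *
W=cam('wrist');s,t,M=st()
u=M[:,0];v=M[:,1]
for k in (0,2,4):
    c=t+u*k
    f=lambda a,b,z:proj(W,np.r_[(c+a*u+b*v)[:2],z]).round().tolist()
    print(k,'far end bottom',f(38,0,172),'top',f(38,0,216),'near',f(-38,0,216),'disc top/bot/l/r',f(26,0,172),f(0,-26,172),f(0,26,172),'steel',f(32,0,160),f(0,-32,160),f(0,32,160))
I=cv2.imread('pics/w6.png').max(2)
for y in (225,240,300,340): print(y,[x for x in range(270,345) if I[y,x]<40][:1],[x for x in range(270,345) if I[y,x]<40][-1:])
```

```text
0 far end bottom [309.0, 203.0] top [309.0, 222.0] near [309.0, 365.0] disc top/bot/l/r [309.0, 224.0] [265.0, 267.0] [353.0, 266.0] steel [309.0, 209.0] [257.0, 260.0] [360.0, 260.0]
2 far end bottom [309.0, 200.0] top [309.0, 218.0] near [309.0, 361.0] disc top/bot/l/r [309.0, 221.0] [265.0, 263.0] [353.0, 263.0] steel [309.0, 206.0] [257.0, 257.0] [360.0, 257.0]
4 far end bottom [309.0, 196.0] top [309.0, 214.0] near [309.0, 358.0] disc top/bot/l/r [309.0, 217.0] [265.0, 260.0] [353.0, 260.0] steel [309.0, 203.0] [257.0, 254.0] [360.0, 254.0]
225 [287] [320]
240 [276] [337]
300 [282] [330]
340 [293] [325]
```

The bar's centre is within 1 mm of the TCP and its axis is about 2° off. I'll descend and grip.

Emit:
{"op": "move_arm", "data": {"motion": [{"slide": [1,-1,10],"turn": -2},{"slide": [1,-1,22],"turn": -2},{"slide": [1,-1,34],"turn": -2},{"slide": [1,-1,44],"turn": -2},{"slide": [1,-1,50],"turn": -2},{"slide": [1,-1,51],"turn": -2},{"slide": [1,-1,51],"turn": -2}]}}

```text
time_s: 11.22
tcp_pos: [546.6, 108.0, 195.8]
tcp_rot: [3.136, -0.001, 2.11]
ft_force: [0.3, 0.2, -0.2]
width: 0.733
```

Emit:
{"op": "move_arm", "data": {"motion": [{"slide": [0,0,0],"turn": 0},{"slide": [0,0,0],"turn": 0},{"slide": [0,0,0],"turn": 0},{"slide": [0,0,0],"turn": 0},{"slide": [0,0,0],"turn": 0},{"slide": [0,0,0],"turn": 0},{"slide": [0,0,0],"turn": 0},{"slide": [0,0,0],"turn": 0}], "hand": 0, "newtons": 25}}

```text
time_s: 11.88
tcp_pos: [546.7, 108.0, 195.8]
tcp_rot: [3.136, -0.001, 2.11]
ft_force: [0.2, -0.4, -0.0]
width: 0.234
```

```bash
python3 go.py
```

```text
t 11.88 tcp [546.7 108.  195.8] box [-50.9   6.9 195.8] rpy [ 1.797e+02 -1.000e-01  1.209e+02] F [ 0.2 -0.4 -0. ] Tq [ 0.061 -0.175  0.024] w 22.3 q [ 0.07  0.43  1.77  0.    0.93 -0.47]
```

Emit:
{"op": "move_arm", "data": {"motion": [{"slide": [0,0,0],"turn": 0},{"slide": [0,0,0],"turn": 0},{"slide": [0,0,0],"turn": 0},{"slide": [0,0,0],"turn": 0}]}}

```text
time_s: 12.22
tcp_pos: [545.7, 107.6, 195.7]
tcp_rot: [3.139, -0.001, 2.11]
ft_force: [-5.6, -3.1, 3.6]
width: 0.189
```

```bash
python3 go.py
```

```text
t 12.22 tcp [545.7 107.6 195.7] box [-52.    6.5 195.7] rpy [ 1.798e+02 -1.000e-01  1.209e+02] F [-5.6 -3.1  3.6] Tq [-0.584  0.82  -0.058] w 18.0 q [ 0.07  0.43  1.77  0.    0.93 -0.47]
```

Gripped at 18.0 mm, which is the bar's thickness. Now I'll turn clockwise in small calls and watch the z moment.

Emit:
{"op": "move_arm", "data": {"motion": [{"slide": [0,-1,0],"turn": 3},{"slide": [0,-1,0],"turn": 8},{"slide": [0,-1,0],"turn": 13},{"slide": [0,-1,0],"turn": 18},{"slide": [0,-1,0],"turn": 20}]}}

```text
time_s: 12.63
tcp_pos: [546.6, 107.8, 195.9]
tcp_rot: [3.135, -0.003, 1.756]
ft_force: [9.3, 6.3, -5.5]
width: 0.182
```

```bash
python3 go.py
```

```text
t 12.63 tcp [546.6 107.8 195.9] box [-51.1   6.6 195.9] rpy [179.6  -0.2 100.6] F [ 9.3  6.3 -5.5] Tq [ 1.089 -1.868  0.066] w 17.3 q [ 0.07  0.43  1.77  0.    0.93 -0.11]
```

Emit:
{"op": "move_arm", "data": {"motion": [{"slide": [0,-0.5,0],"turn": 4},{"slide": [0,-0.5,0],"turn": 9},{"slide": [0,-0.5,0],"turn": 14},{"slide": [0,-0.5,0],"turn": 18},{"slide": [0,-0.5,0],"turn": 20}]}}

```text
time_s: 13.05
tcp_pos: [547.9, 107.9, 195.9]
tcp_rot: [3.132, -0.006, 1.403]
ft_force: [10.1, 1.5, -7.1]
width: 0.187
```

```bash
python3 go.py
```

```text
t 13.05 tcp [547.9 107.9 195.9] box [-49.8   6.6 195.9] rpy [179.5  -0.4  80.4] F [10.1  1.5 -7.1] Tq [ 0.303 -1.912  0.085] w 17.7 q [0.07 0.43 1.77 0.   0.93 0.24]
```

Emit:
{"op": "move_arm", "data": {"motion": [{"slide": [0,0.5,0],"turn": 4},{"slide": [0,0.5,0],"turn": 9},{"slide": [0,0.5,0],"turn": 14},{"slide": [0,0.5,0],"turn": 18},{"slide": [0,0.5,0],"turn": 20}]}}

```text
time_s: 13.47
tcp_pos: [549.3, 107.5, 195.9]
tcp_rot: [3.133, -0.01, 1.05]
ft_force: [6.0, -2.4, -3.3]
width: 0.19
```

```bash
python3 go.py
```

```text
t 13.47 tcp [549.3 107.5 195.9] box [-48.4   6.1 195.9] rpy [179.5  -0.6  60.2] F [ 6.  -2.4 -3.3] Tq [-0.529 -0.955  0.12 ] w 18.0 q [0.07 0.43 1.77 0.   0.92 0.59]
```

Emit:
{"op": "move_arm", "data": {"motion": [{"slide": [0,0.5,0],"turn": 4},{"slide": [0,0.5,0],"turn": 9},{"slide": [0,0.5,0],"turn": 13},{"slide": [0,0.5,0],"turn": 15},{"slide": [0,0.5,0],"turn": 15}]}}

```text
time_s: 13.88
tcp_pos: [550.2, 106.9, 195.9]
tcp_rot: [3.135, -0.012, 0.787]
ft_force: [3.7, -2.5, -1.2]
width: 0.188
```

```bash
python3 go.py
```

```text
t 13.88 tcp [550.2 106.9 195.9] box [-47.6   5.4 195.9] rpy [179.6  -0.7  45.1] F [ 3.7 -2.5 -1.2] Tq [-0.754 -0.438 -0.033] w 17.9 q [0.07 0.44 1.77 0.   0.92 0.86]
```

Emit:
{"op": "move_arm", "data": {"motion": [{"slide": [0,0.5,0],"turn": 5},{"slide": [0,0.5,0],"turn": 10},{"slide": [0,0.5,0],"turn": 15}]}}

```text
time_s: 14.13
tcp_pos: [550.8, 106.1, 195.9]
tcp_rot: [3.137, -0.013, 0.522]
ft_force: [4.0, -5.3, -1.1]
width: 0.189
```

```bash
python3 go.py
```

```text
t 14.13 tcp [550.8 106.1 195.9] box [-47.    4.6 195.9] rpy [179.7  -0.8  29.9] F [ 4.  -5.3 -1.1] Tq [-1.161 -0.389  0.011] w 18.0 q [0.07 0.44 1.77 0.   0.92 1.12]
```

Emit:
{"op": "move_arm", "data": {"motion": [{"slide": [0,0,0],"turn": 5},{"slide": [0,0,0],"turn": 10},{"slide": [0,0,0],"turn": 15}]}}

```text
time_s: 14.38
tcp_pos: [551.2, 105.2, 195.9]
tcp_rot: [3.139, -0.014, 0.259]
ft_force: [4.7, -8.7, -0.9]
width: 0.19
```

```bash
python3 go.py
```

```text
t 14.38 tcp [551.2 105.2 195.9] box [-46.7   3.7 195.9] rpy [179.8  -0.8  14.8] F [ 4.7 -8.7 -0.9] Tq [-1.85  -0.392  0.054] w 18.1 q [0.07 0.44 1.77 0.   0.92 1.38]
```

Emit:
{"op": "move_arm", "data": {"motion": [{"slide": [0,0.5,0],"turn": 4},{"slide": [0,0.8,0],"turn": 8},{"slide": [0,0.8,0],"turn": 12}]}}

```text
time_s: 14.63
tcp_pos: [551.3, 104.2, 195.8]
tcp_rot: [3.141, -0.014, 0.048]
ft_force: [1.3, -3.8, -0.5]
width: 0.186
```

```bash
python3 go.py
```

```text
t 14.63 tcp [551.3 104.2 195.8] box [-46.6   2.7 195.8] rpy [180.   -0.8   2.7] F [ 1.3 -3.8 -0.5] Tq [-0.74   0.049  0.216] w 17.7 q [ 0.07  0.44  1.77 -0.    0.92  1.59]
```

Emit:
{"op": "move_arm", "data": {"motion": [{"slide": [0,0.5,0],"turn": 4},{"slide": [0,0.5,0],"turn": 8},{"slide": [0,0.5,0],"turn": 12}]}}

```text
time_s: 14.88
tcp_pos: [551.3, 103.4, 195.8]
tcp_rot: [-3.139, -0.014, -0.163]
ft_force: [0.6, -4.9, 0.8]
width: 0.19
```

```bash
python3 go.py
```

```text
t 14.88 tcp [551.3 103.4 195.8] box [-46.7   1.9 195.8] rpy [-179.9   -0.8   -9.3] F [ 0.6 -4.9  0.8] Tq [-0.948  0.156  0.226] w 18.1 q [ 0.07  0.44  1.77 -0.    0.92  1.8 ]
```

The moment has risen from 0.05 to 0.22 and stays there: the screw is home and the knob has slipped about 12–24°. I'll aim for about 50° of slip in total.

Emit:
{"op": "move_arm", "data": {"motion": [{"slide": [0,0.3,0],"turn": 5},{"slide": [0,0.3,0],"turn": 10},{"slide": [0,0.3,0],"turn": 15},{"slide": [0,0.3,0],"turn": 20},{"slide": [0,0.3,0],"turn": 25},{"slide": [0,0.3,0],"turn": 30},{"slide": [0,0.3,0],"turn": 34}]}}

```text
time_s: 15.47
tcp_pos: [550.4, 101.6, 195.8]
tcp_rot: [-3.136, -0.01, -0.758]
ft_force: [-3.7, -12.9, 3.3]
width: 0.186
```

```bash
python3 go.py
```

```text
t 15.47 tcp [550.4 101.6 195.8] box [-47.8   0.2 195.8] rpy [-179.7   -0.6  -43.4] F [ -3.7 -12.9   3.3] Tq [-2.548  1.133  0.213] w 17.6 q [ 0.07  0.44  1.77 -0.    0.93  2.4 ]
```

Emit:
{"op": "move_arm", "data": {"motion": [{"slide": [0.5,0.7,0],"turn": 0},{"slide": [0.5,0.7,0],"turn": 0},{"slide": [0.5,0.7,0],"turn": 0}]}}

```text
time_s: 15.72
tcp_pos: [550.3, 101.1, 195.8]
tcp_rot: [-3.135, -0.01, -0.757]
ft_force: [1.3, 2.0, -0.3]
width: 0.187
```

```bash
python3 go.py
```

```text
t 15.72 tcp [550.3 101.1 195.8] box [-47.9  -0.4 195.8] rpy [-179.6   -0.6  -43.4] F [ 1.3  2.  -0.3] Tq [ 0.593 -0.019 -0.09 ] w 17.7 q [ 0.07  0.43  1.77 -0.    0.93  2.39]
```

The side force is gone, but the z moment has reversed a little. I'll re-seat with a few degrees clockwise, then let go while holding slightly forward.

Emit:
{"op": "move_arm", "data": {"motion": [{"slide": [0,0,0],"turn": 2},{"slide": [0,0,0],"turn": 4},{"slide": [0,0,0],"turn": 6}]}}

```text
time_s: 15.97
tcp_pos: [550.1, 100.9, 195.8]
tcp_rot: [-3.135, -0.009, -0.861]
ft_force: [-0.8, -1.5, 1.2]
width: 0.191
```

Emit:
{"op": "move_arm", "data": {"motion": [{"slide": [0,0.2,0],"turn": 0.7},{"slide": [0,0.2,0],"turn": 0.7},{"slide": [0,0.2,0],"turn": 0.7},{"slide": [0,0.2,0],"turn": 0.7},{"slide": [0,0.2,0],"turn": 0.7},{"slide": [0,0.2,0],"turn": 0.7},{"slide": [0,0.2,0],"turn": 0.7}], "hand": 70}}

```text
time_s: 16.55
tcp_pos: [549.9, 100.8, 195.8]
tcp_rot: [-3.135, -0.009, -0.872]
ft_force: [-0.0, -0.3, 0.2]
width: 0.624
```

```bash
python3 go.py
```

```text
t 16.55 tcp [549.9 100.8 195.8] box [-48.3  -0.6 195.8] rpy [-179.6   -0.5  -50. ] F [-0.  -0.3  0.2] Tq [ 0.111  0.016 -0.029] w 59.4 q [ 0.06  0.43  1.77 -0.    0.93  2.51]
```

Released. I'll lift away and look.

Emit:
{"op": "move_arm", "data": {"motion": [{"slide": [0,0,-10],"turn": 0},{"slide": [0,0,-35],"turn": 0},{"slide": [-5,0,-70],"turn": 0},{"slide": [-20,0,-100],"turn": 0},{"slide": [-35,0,-120],"turn": 0},{"slide": [-45,0,-130],"turn": 0},{"slide": [-45,0,-130],"turn": 0},{"slide": [-45,0,-130],"turn": 0}]}}

```text
time_s: 17.22
tcp_pos: [519.4, 135.8, 325.2]
tcp_rot: [-3.135, -0.01, -0.871]
ft_force: [0.3, 0.3, 0.5]
width: 0.739
```

```bash
python3 go.py
python3 - <<'E'
from go import *
W=cam('wrist'); I=optics.capture('wrist')[:,:,::-1]; cv2.imwrite('pics/w7.png',cv2.hconcat([cv2.resize(I,(480,360)),cv2.resize(optics.capture('scene')[180:420,240:500,::-1],(320,360))]))
E
```

```text
t 17.22 tcp [519.4 135.8 325.2] box [-75.8  36.9 325.2] rpy [-179.6   -0.5  -49.9] F [0.3 0.3 0.5] Tq [ 0.099  0.042 -0.031] w 70.2 q [ 0.13  0.27  1.65 -0.    1.21  2.58]
```

View pics/w7.png

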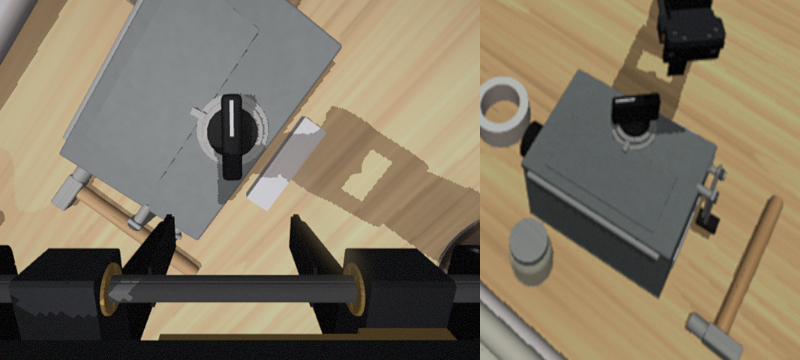

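The last view shows the lid flat on the box. The tab at (196,112) now lags the bar's striped end, which points up from (233,128), by about 60–70°; at the start they were aligned. That is roughly 3 clicks of slip. The nearby things haven't moved, and the gripper is well clear. Handing in.

```bash
python3 -c "
from cell import finish_job
print(finish_job())"
```

```text
the job is handed in; nothing more can be done
None
```

The filter box is closed and its knob tightened, and I handed the job in at about 17 s of the 72 s allowed. I pressed the stay's knee pin until it broke, lowered the lid shut, turned the knob clockwise until it slipped, and let go.

- **Stay:** the wrist picture showed the stay's links clearly bent. Knee bend is about 0.5 rad by geometry; broken is above 0.3.
- **Lid:** it met a hard stop with the fingertips at 150.1 mm, and 21 N showed there. The design height when shut is 150 mm, and the last pictures show the lid flat.
- **Screw and knob:** the turning moment rose from about 0.05 to 0.22 N m and stayed there, so the screw was home. By angle count the knob then slipped 52–65°, about 3 clicks. A rough reading of the pointer tab in the last picture gives 60–70°; either way it is within the one to five allowed.
- **Letting go:** the moment briefly reversed to -0.09 N m when I eased off the side force. I turned about 6° further clockwise before opening the fingers. The fully-home position after letting go is judged from that moment and the picture, not measured directly.
- **Measurements that disagreed:** the wrist and top cameras differed by about 5 mm on the box's y position. I used the wrist camera for the grip. Side forces on the knob reached about 13 N while turning, well under the limit.
- **Other things on the bench:** nothing in the last pictures looked moved, and the gripper was clear at the end.

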